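# Scan the oil filters and put them away in the drawer

### The arm

A 6-joint arm with a two-finger parallel gripper is mounted at the origin on the work surface. World frame = base frame: x ahead of the robot, y to its left, z up, the work surface at z = 0. Lengths are in m, angles in rad, forces in N, time in s.
With the tool pointing down it reaches from about 0.35 to 0.975 m from the base axis. Payload 4.9 kg.
Tool frame: the origin (TCP) lies midway between the tips of the shut fingers; the grasp point (between the pads) lies 19 mm behind it; z points along the fingers, x is the direction in which the jaws open and shut, and the axes are right-handed (so a half turn about z gives the same grasp; the last joint's range is limited). The gripper opens to 85 mm and grips with 20 to 120 N. Pads are 22 mm wide; open, the fingers measure 114 mm over their backs; the gripper's body (76 mm by 85 mm) begins 54 mm behind the grasp point. The pads swing forward as they close: fully open they stand 13 mm farther back than shut.
Start: joints at [-1.388, 0.053, 1.613, -0, 1.476, -0.119], TCP at [0.186, -0.597, 0.231] pointing down, gripper open.
Joint ranges: [-3.01, 3.01], [-1.01, 2.22], [0.06, 2.58], [-1.02, 4.17], [0.09, 2.62], [-3.14, 3.14]. Speed limits (rad/s): [2.57, 2.57, 3.14, 3.14, 3.14, 3.14].

### API

Orientations are given as a rotation vector (axis times angle).
In Python, from station import ctrl, imaging gives the robot as it stands. The module is installed in compiled form; this text tells all that it offers.
- The arm moves only by the shell command python3 -m jog 'ROWS' [FORCE]. ROWS is a JSON object of lists of equal length, an entry for each row: "linear": the shift along the tool's x, y, z in mm, a list of three; "twist": the turn, a rotation vector about the tool's x, y, z in rad, a list of three; "fingers": the opening, from 0 (shut) to 1 (fully open). In form: {"linear": [[dx, dy, dz], ...], "twist": [[rx, ry, rz], ...], "fingers": [fingers, ...]}. A call has 1 to 12 rows; each row is the pose to reach, as a shift and turn from the pose measured when the call began, along the tool's axes at that moment; what a row does not reach only later rows make up. A row lasts 1/10 s, in which the tool goes at most 50 mm and 8.59 degrees, less where a joint would pass 70% of its speed; a pose out of reach is approached as far as the arm can. A call with a gripper value outside its range is refused whole. The fingers move at their own pace and stop on an object; FORCE is the grip in N (left out, the last holds). Time passes only in rows, so rows that repeat a pose let the fingers close. It gives the time, the measured TCP pose, the force and the opening at its end, in the units of the state.
- ctrl.get_obs(): the state, without advancing time (a new reading comes with each control period).
- imaging.get_image(name): name is "scene" or "side" or "wrist"; returns the picture (384x512x3 uint8, red, green, blue); there is no depth.
- imaging.get_calibration(name): a dict with "fovy" (degrees; the focal length in pixels is half the picture's height over the tangent of half this angle, whatever the lens; pixels are square), "cx", "cy" (the principal point, pixels), "eye" and "attitude" of the camera in the world; the wrist camera has in their place "tool_from_camera" (4x4, takes a point from camera to tool coordinates, whose origin is the TCP and whose axes are the tool frame's). Camera axes: x right, y up, looking along -z (the intrinsics and any distortion apply to the point x, -y, -z); pixel columns grow to the right and rows downward; lengths in m; the calibration is good to about 2 mm. A picture is of the moment at which its call begins: read the wrist's pose just before it. get_calibration takes no time and is no camera call.
- ctrl.finish_job(): hands the job in, once; it reports no verdict.
The state is a dict: "t": time; "q": joint angles; "dq": joint speeds; "effort": joint torques, N m; "tool_pos": TCP position; "tool_rot": TCP orientation; "contact_force": force on the tool from outside, world axes, zero at the start; "wrist_torque": the same for the moment, N m; "opening": finger opening in m.
Only numpy, scipy, OpenCV 4.12 (cv2) and the standard library are available. Lean on these libraries where they do the work, as an engineer would, in place of code of your own. Each camera call takes 0.05 s, during which the arm holds its last target. There are 200 camera calls.

### The job

Book in the two or three oil filters standing on the bench: stand them all together, upright, on the mat in front of the scanner, let go, each with its label turned squarely to the scanner window, and leave them standing so for about three seconds to be read. Then stand them all upright inside the blue cabinet's drawer and push the drawer fully shut. Leave the spray can and the steel ring where they are.

Things in the scene. Friction and masses are not known exactly. Their poses are not given: they have to be found in the camera images.
- filter1: Spin-on oil filter: dark steel cylinder standing upright, 62 mm in diameter, 75 mm tall, about 0.35 kg, heavier at the foot; may be absent. One side has a white paper label with black stripes; a white strip on the flat top runs from near the centre to the rim above the label. Origin: centre of the underside; z up; +x points from the axis out through the middle of the label.
- filter2: Spin-on oil filter: dark steel cylinder standing upright, 62 mm in diameter, 75 mm tall, about 0.35 kg, heavier at the foot; may be absent. One side has a white paper label with black stripes; a white strip on the flat top runs from near the centre to the rim above the label. Origin: centre of the underside; z up; +x points from the axis out through the middle of the label.
- filter3: Spin-on oil filter: dark steel cylinder standing upright, 62 mm in diameter, 75 mm tall, about 0.35 kg, heavier at the foot; may be absent. One side has a white paper label with black stripes; a white strip on the flat top runs from near the centre to the rim above the label. Origin: centre of the underside; z up; +x points from the axis out through the middle of the label.
- scanner: Label scanner, fixed: grey housing 70 mm deep, 310 wide, 75 tall, with a long dark window on its front. Origin: middle of the window's face, at bench height. +x points from the window into the housing, y along the window. A filter faces the window squarely when its own +x points the way of the scanner's +x.
- scanner_window (a point): Same point and axes as scanner. The black rubber mat before the window is flush with the bench (no step) and reaches from x = -145 to -15 mm and y = -150 to 150 mm in these axes: room for three filters side by side along y.
- drawer (a joint): The cabinet's only drawer: metres pulled out, 0 shut, 0.19 fully open (stop). It starts shut or ajar by up to 30 mm, slides with about 2 N of friction and stays where left.
- drawer_handle (a point): Middle of the drawer's steel bar handle, moves with it; 119 mm above the bench. Bar 120 mm long along y, about 10 mm thick, its axis 35 mm out from the drawer's front panel and 31 mm below the cabinet's top: it can be gripped from above with one finger (opening about 30 mm) between bar and panel. The drawer opens along -x.
- drawer_floor (a point): Point on the drawer's inner floor, 30 mm above the bench, moves with it. +x points into the cabinet, y across. The inside reaches x = -88 (front panel, 106 mm tall above the floor) to 131 mm, y = -139 to 139; side and back walls are 60 mm tall. With the drawer fully open, x = -88 to 102 mm is uncovered: room for three filters in a row along y.
- cabinet_front (a point): Middle of the front edge of the top of the blue steel cabinet: fixed, 260 mm deep (x), 320 mm wide (y), 150 mm tall, one drawer, a spanner lying on top (30 mm high at most). +x points into the cabinet. The shut drawer's 12 mm front panel stands just before this edge, its top 14 mm lower. Standing filters clear the inside of the top by 35 mm when the drawer shuts.
- spray_can: Bystander: spray can standing on the bench to the left, 60 mm in diameter, 190 mm tall. Leave alone.
- bearing_ring: Bystander: flat steel ring, 110 mm in diameter, 22 mm tall, lying on the bench. Leave alone.
Not all that is in view belongs to the job. Leave any yellow look-alike of the filter3 alone. What is shaped like the filter2 but brown is not meant.

How it is judged:
By the outcome, as a careful person would: the job done as asked, in the order asked, and still so for the second after the job is handed in, with the robot touching nothing.
Of filter1, filter2, filter3 only 2 to 3 are there at a start; the rules pass over those that are not, and their reading is None.
At some moment in a run one of filter1, filter2, filter3 may be knocked a few centimetres aside while the robot is not near it.
It also fails if it takes over 210 s, if anything falls off the work surface, if the arm or the gripper's body presses on something with over 40 N, if the wrist force passes 120 N, or if a joint passes its speed limit or range.

## Working session

There is one attempt and no reset: what is moved stays moved. The work goes in short steps, Python scripts to look and compute and a shell command to move; the robot and the scene stay as the last step left them, time stands still between calls to the robot, and variables do not carry over. Pictures are saved under pics/ and viewed, on a budget of 14 in all, crops included, one or two more only if the job needs it, and the job is handed in when it is done.

```bash
mkdir -p pics
python3 - <<'E'
from station import ctrl, imaging
import cv2,numpy as np
o=ctrl.get_obs();print(o)
ims=[]
for n in ("scene","side","wrist"):
    print(n,imaging.get_calibration(n))
    im=imaging.get_image(n);cv2.imwrite(f"pics/{n}0.png",im[:,:,::-1])
E
```

```text
{'t': 0.0, 'q': array([-1.38799530e+00,  5.33527274e-02,  1.61430655e+00,  4.84180764e-05,
        1.47598800e+00, -1.19008589e-01]), 'dq': array([ 5.79719471e-05, -6.18396163e-04,  2.02792099e-03,  1.69573803e-03,
       -9.54853654e-04,  2.26447732e-03]), 'effort': array([-1.13600130e-03, -3.93684232e+01, -3.70175028e+01, -2.46050768e-04,
        7.02219957e-03, -6.47189822e-07]), 'tool_pos': array([ 0.1856744 , -0.59613006,  0.23005808]), 'tool_rot': array([-2.52898569e+00,  1.86139170e+00,  2.30087164e-03]), 'contact_force': array([-0.35349108,  0.0246438 , -0.00672499]), 'wrist_torque': array([ 0.00399779, -0.01354931,  0.04568351]), 'opening': 0.08538793668772206}
scene {'fovy': 53.317907932863996, 'cx': 257.1826950986877, 'cy': 187.6570476579329, 'eye': array([1.19198086, 0.09839672, 1.23227579]), 'attitude': array([0.3915445 , 0.41688148, 1.54420551])}
side {'fovy': 53.589383704438475, 'cx': 262.7920517354989, 'cy': 189.7713933694897, 'eye': array([0.04328836, 0.61572203, 0.7826113 ]), 'attitude': array([ 0.41214467, -1.01071657, -2.21973519])}
wrist {'fovy': 60.862389938055685, 'cx': 251.71145151722916, 'cy': 191.71161423524958, 'tool_from_camera': array([[ 9.99999706e-01,  5.18075873e-04,  5.64986529e-04,
        -1.38463280e-04],
       [ 6.49759133e-04, -9.63932601e-01, -2.66145670e-01,
        -6.89833000e-02],
       [ 4.06725284e-04,  2.66145959e-01, -9.63932655e-01,
        -1.42748951e-01],
       [ 0.00000000e+00,  0.00000000e+00,  0.00000000e+00,
         1.00000000e+00]])}
```

View pics/scene0.png

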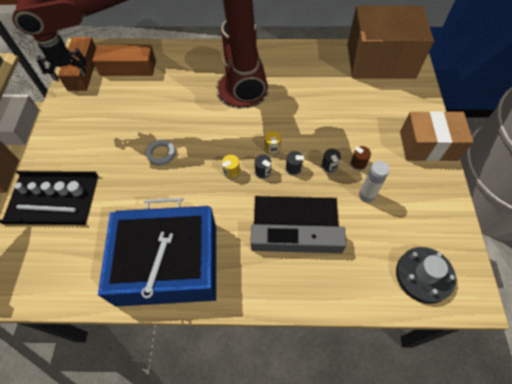

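View pics/side0.png

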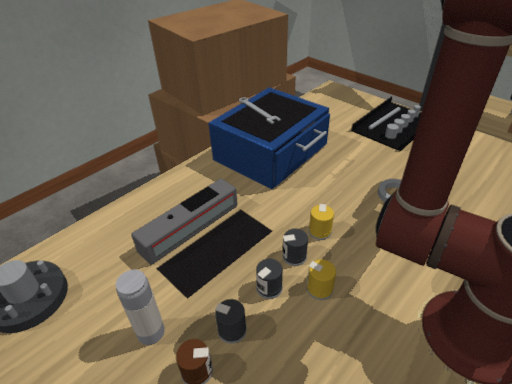

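```bash
cat > h.py <<'E'
from station import ctrl, imaging
import cv2,numpy as np
from scipy.spatial.transform import Rotation as R
def cam(name,o=None):
    c=imaging.get_calibration(name)
    if name=="wrist":
        o=o or ctrl.get_obs()
        T=np.eye(4);T[:3,:3]=R.from_rotvec(o['tool_rot']).as_matrix();T[:3,3]=o['tool_pos']
        T=T@c['tool_from_camera']
    else:
        T=np.eye(4);T[:3,:3]=R.from_rotvec(c['attitude']).as_matrix();T[:3,3]=c['eye']
    return c,T
def snap(name,save=None):
    o=ctrl.get_obs();C=cam(name,o);im=imaging.get_image(name)
    if save: cv2.imwrite(f"pics/{save}.png",im[:,:,::-1])
    return im,C
def cast(C,uv,z):
    c,T=C;f=192/np.tan(np.radians(c['fovy']/2));uv=np.atleast_2d(np.asarray(uv,float))
    d=np.c_[(uv[:,0]-c['cx'])/f,-(uv[:,1]-c['cy'])/f,-np.ones(len(uv))]@T[:3,:3].T
    return T[:3,3]+d*((z-T[2,3])/d[:,2])[:,None]
def proj(C,p):
    c,T=C;f=192/np.tan(np.radians(c['fovy']/2));p=(np.atleast_2d(p)-T[:3,3])@T[:3,:3]
    return np.c_[c['cx']+f*p[:,0]/-p[:,2],c['cy']-f*p[:,1]/-p[:,2]]
E
python3 - <<'E'
from h import *
np.set_printoptions(precision=3,suppress=True)
C=cam("scene")
print("base",proj(C,[0,0,0]),"tcp",proj(C,ctrl.get_obs()['tool_pos']))
for n,uv,z in [("f",(263,158),.075),("f",(294,156),.075),("f",(331,153),.075),("y",(231,161),.075),("y",(273,135),.075),("br",(361,150),.075),
 ("ring",(161,152),.02),("can",(381,168),.19),("matTL",(256,197),0),("matTR",(337,198),0),("matBL",(253,225),0),("matBR",(339,227),0),("scanBL",(251,239),.075),("scanBR",(345,241),.075),("cabFL",(110,213),.15),("cabFR",(211,208),.15),("hL",(146,202),.119),("hR",(182,200),.119)]:
    print(n,cast(C,uv,z)[0])
S=cam("side")
for n,uv,z in [("f",(294,238),.075),("f",(269,270),.075),("f",(231,310),.075),("handle",(327,133),.119),("handle",(304,149),.119),("cabcornerFL",(276,137),.15),("cabFR",(329,101),.15),("matNearL",(193,288),0),("mat nearR",(272,238),0)]:
    print(n,cast(S,uv,z)[0])
E
```

```text
base [[242.214  88.386]] tcp [[72.389 80.388]]
f [0.413 0.093 0.075]
f [0.404 0.206 0.075]
f [0.39  0.342 0.075]
y [ 0.427 -0.023  0.075]
y [0.309 0.13  0.075]
br [0.376 0.452 0.075]
ring [ 0.351 -0.301  0.02 ]
can [0.527 0.473 0.19 ]
matTL [0.534 0.069 0.   ]
matTR [0.536 0.363 0.   ]
matBL [0.646 0.06  0.   ]
matBR [0.65 0.36 0.  ]
scanBL [0.728 0.057 0.075]
scanBR [0.732 0.359 0.075]
cabFL [ 0.675 -0.387  0.15 ]
cabFR [ 0.655 -0.069  0.15 ]
hL [ 0.619 -0.29   0.119]
hR [ 0.611 -0.172  0.119]
f [0.425 0.101 0.075]
f [0.406 0.215 0.075]
f [0.396 0.345 0.075]
handle [ 0.608 -0.289  0.119]
handle [ 0.607 -0.169  0.119]
cabcornerFL [ 0.684 -0.126  0.15 ]
cabFR [ 0.696 -0.421  0.15 ]
matNearL [0.546 0.337 0.   ]
mat nearR [0.511 0.087 0.   ]
```

```bash
cat >> h.py <<'E'
np.set_printoptions(precision=4,suppress=True)
def yaw(o):
    x=R.from_rotvec(o['tool_rot']).as_matrix()[:,0];return np.degrees(np.arctan2(x[1],x[0]))
def go(x,y,z,yw):
    """rows for tool straight down at x,y,z (m, world), tool x at yaw yw deg"""
    o=ctrl.get_obs();A=R.from_rotvec(o['tool_rot']);a=np.radians(yw);c,s=np.cos(a),np.sin(a)
    B=R.from_matrix(np.array([[c,s,0],[s,-c,0],[0,0,-1]]))
    l=A.inv().apply(np.array([x,y,z])-o['tool_pos'])*1000;t=(A.inv()*B).as_rotvec()
    print("t",round(o['t'],2),"at",o['tool_pos'],"yaw",round(yaw(o),2),"q6",round(o['q'][5],2),"LIN",np.round(l,1),"TW",np.round(t,3),"rows",max(np.linalg.norm(l)/50,np.degrees(np.linalg.norm(t))/8.59))
E
python3 -c "
from h import *
go(.56,-.29,.35,0);go(.56,-.29,.35,180);go(.45,-.32,.3,0)"
```

```text
t 0.15 at [ 0.1857 -0.5963  0.2303] yaw -72.71 q6 -0.12 LIN [-181.4 -448.4 -119.3] TW [-0.001  0.001 -1.269] rows 9.964281812010505
t 0.15 at [ 0.1857 -0.5963  0.2303] yaw -72.71 q6 -0.12 LIN [-181.4 -448.4 -119.3] TW [0.001 0.001 1.873] rows 12.490133629271861
t 0.15 at [ 0.1857 -0.5963  0.2303] yaw -72.71 q6 -0.12 LIN [-185.3 -334.5  -69.3] TW [-0.001  0.001 -1.269] rows 8.464473561905784
```

```bash
python3 -c "
from h import *
go(.5,-.14,.36,0)"
```

```text
t 0.15 at [ 0.1857 -0.5963  0.2303] yaw -72.71 q6 -0.12 LIN [-342.4 -435.7 -129. ] TW [-0.001  0.001 -1.269] rows 11.38025942643955
```

```bash
python3 -m jog '{"linear":[[-342,-436,-129],[-342,-436,-129],[-342,-436,-129],[-342,-436,-129],[-342,-436,-129],[-342,-436,-129],[-342,-436,-129],[-342,-436,-129],[-342,-436,-129],[-342,-436,-129],[-342,-436,-129],[-342,-436,-129]],"twist":[[0,0,-1.269],[0,0,-1.269],[0,0,-1.269],[0,0,-1.269],[0,0,-1.269],[0,0,-1.269],[0,0,-1.269],[0,0,-1.269],[0,0,-1.269],[0,0,-1.269],[0,0,-1.269],[0,0,-1.269]],"fingers":[1,1,1,1,1,1,0.3,0.3,0.3,0.3,0.3,0.3]}'
python3 - <<'E'
from h import *
go(.5,-.14,.36,0)
snap("wrist","w1")
E
```

```text
t: 1.35
tool_pos: [0.502, -0.1371, 0.3611]
tool_rot: [-3.14, -0.007, -0.002]
contact_force: [-0.1, -1.0, -0.5]
opening: 0.0254
t 1.35 at [ 0.502  -0.1371  0.3611] yaw 0.24 q6 -0.41 LIN [-2.   2.9  1.1] TW [-0.002 -0.001  0.004] rows 0.07461143923299535
```

View pics/w1.png

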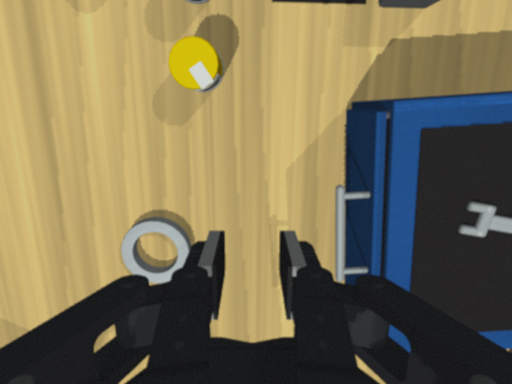

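Wrist view: handle bar from (340,187) to (341,281), panel top edge about column 380, cabinet top's front edge from (389,103) to (410,345); ring at (155,250), yellow look-alike at (193,62).

Run:
```python
from h import *
im=cv2.imread("pics/w1.png")[:,:,::-1]
C=cam("wrist")
g=cv2.cvtColor(im,cv2.COLOR_RGB2HSV)
# bright grey handle per row
pts=[]
for v in range(200,268):
    row=g[v,325:362]; m=(row[:,1]<60)&(row[:,2]>95)
    if m.sum()>2: pts.append((325+np.mean(np.where(m)[0]),v))
P=cast(C,pts,.119); k=np.polyfit(P[:,1],P[:,0],1);print("handle slope deg",np.degrees(np.arctan(k[0])),len(pts))
E_=cast(C,[(340,187),(341,281)],.119);print(E_,E_.mean(0),np.linalg.norm(E_[0]-E_[1]), np.polyval(k,E_.mean(0)[1]))
print(cast(C,[(389,103),(410,345)],.15),cast(C,[(380,112),(380,270)],.136))
# cabinet top front edge: blue -> first blue bright right of col 383
```

```text
handle slope deg -4.338085944901111 68
[[ 0.6123 -0.1674  0.119 ]
 [ 0.6233 -0.2956  0.119 ]] [ 0.6178 -0.2315  0.119 ] 0.12860071557378747 0.6171569048116226
[[ 0.648  -0.0685  0.15  ]
 [ 0.7098 -0.3694  0.15  ]] [[ 0.6449 -0.0781  0.136 ]
 [ 0.6657 -0.27    0.136 ]]
```

```bash
python3 -c "
from h import *
go(.617,-.2315,.2,4.3);go(.617,-.2315,.1,4.3)"
```

```text
t 1.4 at [ 0.5026 -0.1364  0.3613] yaw 0.31 q6 -0.41 LIN [113.4  96.2 161.3] TW [-0.003 -0.003 -0.07 ] rows 4.388375680424532
t 1.4 at [ 0.5026 -0.1364  0.3613] yaw 0.31 q6 -0.41 LIN [113.2  96.5 261.3] TW [-0.003 -0.003 -0.07 ] rows 6.013479449165484
```

```bash
python3 -m jog '{"linear":[[113,96,161],[113,96,161],[113,96,161],[113,96,161],[113,96,161],[113,96,161],[113,96,161]],"twist":[[-0.003,-0.003,-0.07],[-0.003,-0.003,-0.07],[-0.003,-0.003,-0.07],[-0.003,-0.003,-0.07],[-0.003,-0.003,-0.07],[-0.003,-0.003,-0.07],[-0.003,-0.003,-0.07]],"fingers":[0.3,0.3,0.3,0.3,0.3,0.3,0.3]}'
python3 - <<'E'
from h import *
go(.617,-.2315,.1,4.3)
im,C=snap("wrist","w2")
print(proj(C,[[.6123,-.1674,.119],[.6233,-.2956,.119]]))
E
```

```text
t: 2.1
tool_pos: [0.6161, -0.2315, 0.2002]
tool_rot: [-3.139, -0.118, 0.002]
contact_force: [0.2, 0.1, 0.1]
opening: 0.0252
t 2.1 at [ 0.6161 -0.2315  0.2002] yaw 4.29 q6 -0.55 LIN [  1.    0.1 100.2] TW [-0.     0.001 -0.   ] rows 2.0049439926248014
[[251.0764 107.3004]
 [253.0552 280.277 ]]
```

View pics/w2.png

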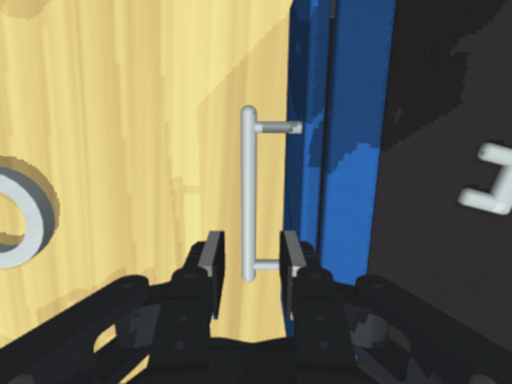

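Bar at column 248, rows 104–280, about 3 mm left of prediction; the finger midline is at column 252. I shift by −2 mm, descend and close.

```bash
python3 -m jog '{"linear":[[-2,0,50],[-2,0,80],[-2,0,100],[-2,0,100],[-2,0,100],[-2,0,100],[-2,0,100],[-2,0,100],[-2,0,100]],"twist":[[0,0,0],[0,0,0],[0,0,0],[0,0,0],[0,0,0],[0,0,0],[0,0,0],[0,0,0],[0,0,0]],"fingers":[0.3,0.3,0.3,0.3,0.3,0,0,0,0]}' 40
```

```text
t: 3.05
tool_pos: [0.6142, -0.2324, 0.1052]
tool_rot: [3.137, 0.118, -0.001]
contact_force: [-8.1, 0.7, 5.4]
opening: 0.0085
```

```bash
python3 -m jog '{"linear":[[-20,0,-3],[-50,0,-3],[-80,0,-3],[-110,0,-3],[-140,0,-3],[-165,0,-3],[-178,0,-3],[-180,0,-3],[-180,0,-3]],"twist":[[0,0,0],[0,0,0],[0,0,0],[0,0,0],[0,0,0],[0,0,0],[0,0,0],[0,0,0],[0,0,0]],"fingers":[0,0,0,0,0,0,0,0,0]}' 60
```

```text
t: 3.95
tool_pos: [0.4321, -0.2453, 0.1054]
tool_rot: [3.138, 0.117, -0.008]
contact_force: [-1.8, -6.3, -22.1]
opening: 0.0084
```

```bash
python3 -m jog '{"linear":[[-4,0,0],[-8,0,0],[-10,0,0],[-10,0,0]],"twist":[[0,0,0],[0,0,0],[0,0,0],[0,0,0]],"fingers":[0,0,0,0]}' 60
```

```text
t: 4.35
tool_pos: [0.4245, -0.2459, 0.1054]
tool_rot: [3.137, 0.117, 0.003]
contact_force: [11.8, -2.7, -22.7]
opening: 0.0086
```

```bash
python3 -m jog '{"linear":[[0,0,0],[0,0,0],[0,0,0],[0,0,-50],[0,0,-100],[0,0,-150],[0,0,-150]],"twist":[[0,0,0],[0,0,0],[0,0,0],[0,0,0],[0,0,0],[0,0,0],[0,0,0]],"fingers":[0.3,0.3,0.3,0.3,0.3,0.3,0.3]}'
python3 -c "
from h import *
go(.45,.28,.36,0)"
```

```text
t: 5.05
tool_pos: [0.4277, -0.2484, 0.267]
tool_rot: [3.125, 0.117, 0.025]
contact_force: [-0.6, 0.4, -0.6]
opening: 0.0256
t 5.05 at [ 0.4277 -0.2484  0.267 ] yaw 4.29 q6 -0.75 LIN [  63.2 -523.8  -99.6] TW [ 0.014 -0.016  0.075] rows 10.739077761193034
```

```bash
python3 -m jog '{"linear":[[63,-524,-100],[63,-524,-100],[63,-524,-100],[63,-524,-100],[63,-524,-100],[63,-524,-100],[63,-524,-100],[63,-524,-100],[63,-524,-100],[63,-524,-100],[63,-524,-100],[63,-524,-100]],"twist":[[0.014,-0.016,0.075],[0.014,-0.016,0.075],[0.014,-0.016,0.075],[0.014,-0.016,0.075],[0.014,-0.016,0.075],[0.014,-0.016,0.075],[0.014,-0.016,0.075],[0.014,-0.016,0.075],[0.014,-0.016,0.075],[0.014,-0.016,0.075],[0.014,-0.016,0.075],[0.014,-0.016,0.075]],"fingers":[1,1,1,1,1,1,1,1,1,1,1,1]}'
python3 - <<'E'
from h import *
go(.45,.28,.36,0)
snap("wrist","w3")
E
```

```text
t: 6.25
tool_pos: [0.4496, 0.2839, 0.3624]
tool_rot: [-3.139, -0.008, -0.003]
contact_force: [0.5, -1.2, 0.1]
opening: 0.0854
t 6.25 at [0.4496 0.2839 0.3624] yaw 0.3 q6 0.42 LIN [0.3 3.9 2.4] TW [-0.002 -0.002  0.005] rows 0.09207365969613036
```

View pics/w3.png

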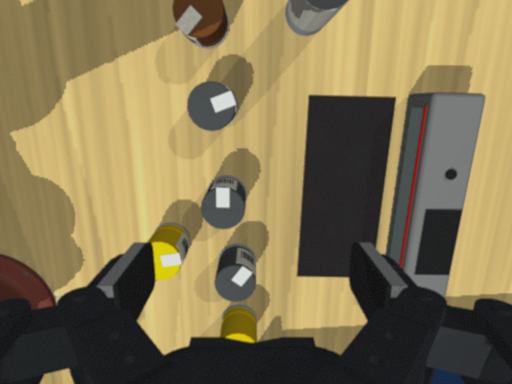

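```bash
cat >> h.py <<'E'
def filters(im,C,ztop=.075,save=None):
    """dark tops by Hough circles; strip by white mask inside; returns list (x,y,yaw_deg,uv)"""
    c,T=C;f=192/np.tan(np.radians(c['fovy']/2))
    d=(T[2,3]-ztop)/abs(T[2,2]); r=.031*f/d
    g=cv2.medianBlur(cv2.cvtColor(im,cv2.COLOR_RGB2GRAY),3);hsv=cv2.cvtColor(im,cv2.COLOR_RGB2HSV)
    cs=cv2.HoughCircles(cv2.resize(g,None,fx=3,fy=3,interpolation=cv2.INTER_CUBIC),cv2.HOUGH_GRADIENT,1.5,r*3,param1=100,param2=22,minRadius=int(r*3*.9),maxRadius=int(r*3*1.15))
    out=[]
    for u,v,q in ([] if cs is None else (cs[0]+[[.5,.5,0]])/3-[[.5,.5,0]]):
        uu,vv=np.meshgrid(np.arange(512),np.arange(384));m=np.hypot(uu-u,vv-v)<q*.95
        w=m&(g>140)&(hsv[...,1]<70); k=m&~w
        if w.sum()<10 or np.median(hsv[...,1][k])>90 or not 30<np.median(g[k])<110: continue
        n,l,st,ce=cv2.connectedComponentsWithStats(w.astype(np.uint8));i=1+np.argmax(st[1:,4])
        p=cast(C,[(u,v)],ztop)[0];s=cast(C,[ce[i]],ztop)[0]-p
        S=cast(C,np.argwhere(l==i)[:,::-1],ztop)[:,:2]; e=np.linalg.eigh(np.cov(S.T));a=e[1][:,1]; a*=np.sign(a@s[:2])
        out.append((p[0],p[1],np.degrees(np.arctan2(s[1],s[0])),np.degrees(np.arctan2(a[1],a[0])),np.hypot(*s[:2])*1000,u,v,q/r))
    return np.array(out)
E
python3 - <<'E'
from h import *
im=cv2.imread("pics/w3.png")[:,:,::-1].copy();C=cam("wrist")
print("x y yaw_strip yaw_axis striprad_mm u v r/r0");print(filters(im,C))
M=cast(C,[(309,96),(395,97),(298,275),(379,275)],0);print(M)
print(np.degrees(np.arctan2(-(M[0]-M[2])[0],(M[0]-M[2])[1])))
# red line on scanner face & top front edge
h=cv2.cvtColor(im,cv2.COLOR_RGB2HSV);m=((h[...,0]<8)|(h[...,0]>172))&(h[...,1]>150)&(h[...,2]>100);m[:,:395]=0;m[:,440:]=0;m[:, :]&=True
p=np.argwhere(m)[:,::-1];P=cast(C,p,.05);k=np.polyfit(P[:,1],P[:,0],1);print("red",len(p),-np.degrees(np.arctan(k[0])),P.min(0),P.max(0))
m=(h[...,2]<45)&(h[...,1]<90);m[:,:290]=0;m[:,402:]=0;m[235:]=0;m[:90]=0
L=[(u[0]) for u in [np.where(m[v])[0] for v in range(105,235)]];Rr=[u[-1] for u in [np.where(m[v])[0] for v in range(105,235)]]
for e in (L,Rr):
    P=cast(C,np.c_[e,np.arange(105,235)],0);k=np.polyfit(P[:,1],P[:,0],1);print("matedge yaw",-np.degrees(np.arctan(k[0])),"x at y=.21",np.polyval(k,.21))
E
```

```text
x y yaw_strip yaw_axis striprad_mm u v r/r0
[[  0.4008   0.3459  18.3378  19.8012  14.7668 211.9167 104.9167   1.1049]
 [  0.4119   0.2106  91.7389  89.9288  13.2939 222.9167 206.4167   0.9818]
 [  0.4272   0.0962  38.1613  54.2369  12.3099 234.9167 280.4167   0.9093]]
[[0.5363 0.3584 0.    ]
 [0.6639 0.3573 0.    ]
 [0.5318 0.0626 0.    ]
 [0.6713 0.0629 0.    ]]
-0.8561013296474896
red 422 -1.1335134061075813 [0.6787 0.1052 0.05  ] [0.6869 0.3451 0.05  ]
matedge yaw -1.0914611820663964 x at y=.21 0.5357437408944811
matedge yaw -1.1946279954430448 x at y=.21 0.6589801278273438
```

```bash
python3 -c "
from h import *
go(.401,.346,.2,19)"
```

```text
t 6.3 at [0.4497 0.2819 0.3617] yaw 0.19 q6 0.42 LIN [-48.7 -64.1 161.7] TW [-0.    -0.002 -0.328] rows 3.61235177721197
```

```bash
python3 -m jog '{"linear":[[-49,-64,162],[-49,-64,162],[-49,-64,162],[-49,-64,162],[-49,-64,162],[-49,-64,162]],"twist":[[0,0,-0.328],[0,0,-0.328],[0,0,-0.328],[0,0,-0.328],[0,0,-0.328],[0,0,-0.328]],"fingers":[1,1,1,1,1,1]}'
python3 - <<'E'
from h import *
im,C=snap("wrist","w4");F=filters(im,C);print(F)
if len(F): go(F[0][0],F[0][1],.03,F[0][3])
E
```

```text
t: 6.9
tool_pos: [0.4013, 0.345, 0.2005]
tool_rot: [3.099, 0.517, 0.003]
contact_force: [-0.2, -0.7, 0.9]
opening: 0.0853
[[  0.3983   0.3498  10.5666  22.4957  15.8765 247.9167 177.9167   0.9972]
 [  0.4074   0.2375 -67.1374 -91.3927  12.38   218.4167 292.4167   0.9039]]
t 6.95 at [0.4023 0.3455 0.2021] yaw 18.91 q6 0.24 LIN [ -3.2  -5.3 172.1] TW [-0.    -0.005 -0.063] rows 3.4435272862130857
```

View pics/w4.png

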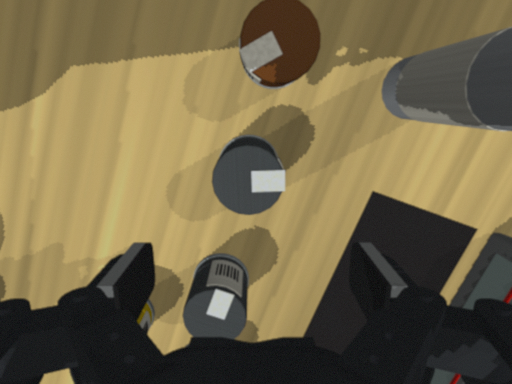

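Filter A: top centred at about (248,179), strip centre (268,181), so yaw ≈ 20°. B at (217,305), brown at (280,40), can top right. Descending and gripping A.

```bash
python3 -m jog '{"linear":[[-3,-4,40],[-3,-4,80],[-3,-4,120],[-3,-4,150],[-3,-4,168],[-3,-4,170],[-3,-4,170],[-3,-4,170],[-3,-4,170],[-3,-4,170],[-3,-4,170],[-3,-4,170]],"twist":[[0,0,-0.02],[0,0,-0.02],[0,0,-0.02],[0,0,-0.02],[0,0,-0.02],[0,0,-0.02],[0,0,-0.02],[0,0,-0.02],[0,0,-0.02],[0,0,-0.02],[0,0,-0.02],[0,0,-0.02]],"fingers":[1,1,1,1,1,1,1,0.4,0.4,0.4,0.4,0.4]}' 50
python3 -m jog '{"linear":[[0,0,-20],[0,0,-60],[0,0,-100],[0,0,-120],[0,0,-120]],"twist":[[0,0,0],[0,0,0],[0,0,0],[0,0,0],[0,0,0]],"fingers":[0.4,0.4,0.4,0.4,0.4]}'
python3 - <<'E'
from h import *
S=(.677,.2105);t=np.radians(-1.1)
for d in (.092,0,-.092):
    print(S[0]-.078*np.cos(t)-d*np.sin(t), S[1]-.078*np.sin(t)+d*np.cos(t))
go(.601,.304,.15,-1.1+0)
E
```

```text
t: 8.15
tool_pos: [0.4004, 0.3495, 0.0347]
tool_rot: [-3.091, -0.547, -0.013]
contact_force: [-0.9, -0.8, 6.7]
opening: 0.0613
t: 8.65
tool_pos: [0.4016, 0.3505, 0.1593]
tool_rot: [-3.088, -0.546, -0.025]
contact_force: [0.3, -0.7, -3.0]
opening: 0.0614
0.6007805391552832 0.30398044602236707
0.5990143744545118 0.21199740050717578
0.5972482097537404 0.12001435499198451
t 8.65 at [0.4016 0.3505 0.1593] yaw 20.07 q6 0.23 LIN [171.1 112.1  11.9] TW [-0.006 -0.016  0.369] rows 4.09854357654921
```

```bash
python3 -m jog '{"linear":[[171,112,12],[171,112,12],[171,112,12],[171,112,12],[171,112,12],[171,112,12],[171,112,12]],"twist":[[-0.006,-0.016,0.369],[-0.006,-0.016,0.369],[-0.006,-0.016,0.369],[-0.006,-0.016,0.369],[-0.006,-0.016,0.369],[-0.006,-0.016,0.369],[-0.006,-0.016,0.369]],"fingers":[0.4,0.4,0.4,0.4,0.4,0.4,0.4]}'
python3 - <<'E'
from h import *
go(.601,.304,.036,-1.1)
im,C=snap("wrist","w5");
cv2.imwrite("pics/w5c.png",cv2.resize(im[100:384,130:400,::-1],None,fx=2,fy=2))
E
```

```text
t: 9.35
tool_pos: [0.5991, 0.304, 0.1477]
tool_rot: [3.14, -0.029, -0.005]
contact_force: [-0.4, 0.6, -4.1]
opening: 0.061
t 9.35 at [0.5991 0.304  0.1477] yaw -1.05 q6 0.38 LIN [  2.3  -0.2 111.7] TW [0.001 0.003 0.001] rows 2.2348717936752256
```

View pics/w5c.png

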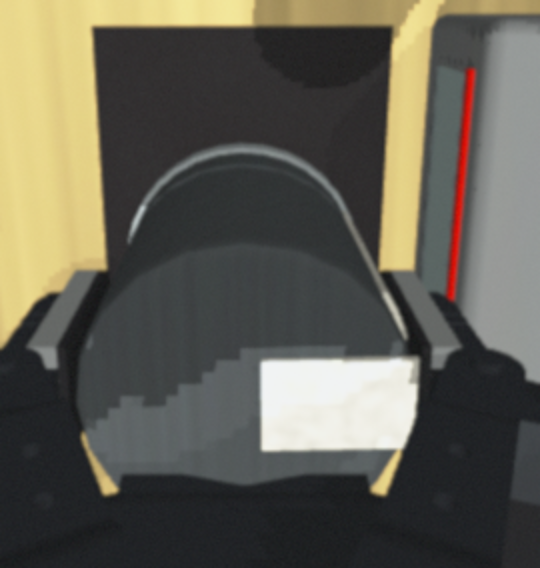

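Held filter: the strip runs along the jaw axis with its edges tilted about 2°. The label is square to within about 2°, so I correct by 0.03 rad and set it down.

```bash
python3 -m jog '{"linear":[[2,0,40],[2,0,80],[2,0,100],[2,0,110],[2,0,112],[2,0,112],[2,0,112],[2,0,112],[2,0,112],[2,0,112]],"twist":[[0,0,0.03],[0,0,0.03],[0,0,0.03],[0,0,0.03],[0,0,0.03],[0,0,0.03],[0,0,0.03],[0,0,0.03],[0,0,0.03],[0,0,0.03]],"fingers":[0.4,0.4,0.4,0.4,0.4,0.4,0.4,0.6,0.8,0.95]}'
python3 -m jog '{"linear":[[0,0,0],[0,0,0],[0,0,-20],[0,0,-70],[0,0,-120],[0,0,-165],[0,0,-165]],"twist":[[0,0,0],[0,0,0],[0,0,0],[0,0,0],[0,0,0],[0,0,0],[0,0,0]],"fingers":[1,1,1,1,1,1,1]}'
python3 - <<'E'
from h import *
go(.412,.211,.2,90);go(.44,.19,.24,70)
E
```

```text
t: 10.4
tool_pos: [0.6018, 0.3046, 0.038]
tool_rot: [-3.14, 0.075, -0.0]
contact_force: [-0.2, -0.1, 0.4]
opening: 0.0801
t: 11.1
tool_pos: [0.6061, 0.3062, 0.2139]
tool_rot: [-3.134, 0.075, -0.024]
contact_force: [0.9, 0.0, 1.0]
opening: 0.0857
t 11.1 at [0.6061 0.3062 0.2139] yaw -2.74 q6 0.41 LIN [-189.5  104.5   10.2] TW [ 0.007 -0.017 -1.619] rows 10.79634406781641
t 11.1 at [0.6061 0.3062 0.2139] yaw -2.74 q6 0.41 LIN [-160.   123.8  -29.4] TW [ 0.004 -0.018 -1.269] rows 8.468246294425217
```

```bash
python3 -m jog '{"linear":[[-189,104,12],[-189,104,12],[-189,104,12],[-189,104,12],[-189,104,12],[-189,104,12],[-189,104,12],[-189,104,12],[-189,104,12],[-189,104,12],[-189,104,12],[-189,104,12]],"twist":[[0.007,-0.017,-1.619],[0.007,-0.017,-1.619],[0.007,-0.017,-1.619],[0.007,-0.017,-1.619],[0.007,-0.017,-1.619],[0.007,-0.017,-1.619],[0.007,-0.017,-1.619],[0.007,-0.017,-1.619],[0.007,-0.017,-1.619],[0.007,-0.017,-1.619],[0.007,-0.017,-1.619],[0.007,-0.017,-1.619]],"fingers":[1,1,1,1,1,1,1,1,1,1,1,1]}'
python3 - <<'E'
from h import *
im,C=snap("wrist","w6");F=filters(im,C);print(F)
for f in F: go(f[0],f[1],.033,f[3])
E
```

```text
t: 12.3
tool_pos: [0.4125, 0.2114, 0.1981]
tool_rot: [2.221, 2.221, 0.0]
contact_force: [1.0, 1.0, 0.9]
opening: 0.0855
[[  0.4077   0.2102  74.5675  92.5349  16.3567 249.4167 177.4167   1.0287]
 [  0.4154   0.1132 -20.3983  66.2255  20.9828 133.9167 186.4167   0.9239]]
t 12.35 at [0.4125 0.2114 0.1981] yaw 89.88 q6 -1.26 LIN [ -1.2  -4.8 165.1] TW [ 0.    -0.    -0.046] rows 3.3030438499219206
t 12.35 at [0.4125 0.2114 0.1981] yaw 89.88 q6 -1.26 LIN [-98.2   3.1 165.1] TW [ 0.    -0.     0.413] rows 3.842249551740341
```

View pics/w6.png

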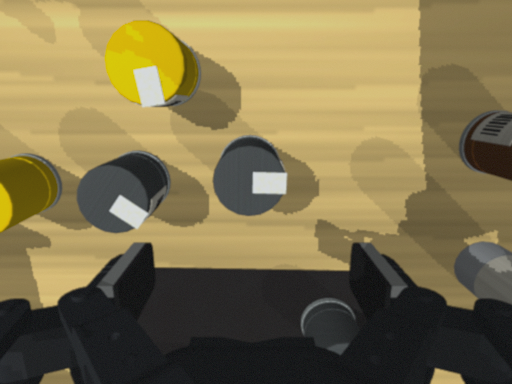

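B: top centre about (249,180), strip (269,182), axis about 92.5°; C at (112,195); A stands on the mat at (330,320). Gripping B.

```bash
python3 -m jog '{"linear":[[-1,-4,40],[-1,-4,80],[-1,-4,120],[-1,-4,150],[-1,-4,163],[-1,-4,165],[-1,-4,165],[-1,-4,165],[-1,-4,165],[-1,-4,165],[-1,-4,165],[-1,-4,165]],"twist":[[0,0,-0.046],[0,0,-0.046],[0,0,-0.046],[0,0,-0.046],[0,0,-0.046],[0,0,-0.046],[0,0,-0.046],[0,0,-0.046],[0,0,-0.046],[0,0,-0.046],[0,0,-0.046],[0,0,-0.046]],"fingers":[1,1,1,1,1,1,1,0.4,0.4,0.4,0.4,0.4]}' 50
python3 -m jog '{"linear":[[0,0,0],[0,0,-20],[0,0,-60],[0,0,-100],[0,0,-120],[0,0,-120]],"twist":[[0,0,0],[0,0,0],[0,0,0],[0,0,0],[0,0,0],[0,0,0]],"fingers":[0.4,0.4,0.4,0.4,0.4,0.4]}'
python3 - <<'E'
from h import *
go(.599,.212,.15,-1.1)
E
```

```text
t: 13.55
tool_pos: [0.4105, 0.2108, 0.0354]
tool_rot: [2.17, 2.268, 0.006]
contact_force: [-0.5, -0.9, 6.4]
opening: 0.0607
t: 14.15
tool_pos: [0.4118, 0.2115, 0.1588]
tool_rot: [2.168, 2.266, 0.015]
contact_force: [0.7, 0.3, -4.9]
opening: 0.0612
t 14.15 at [0.4118 0.2115 0.1588] yaw 92.53 q6 -1.3 LIN [ -7.8 186.9  10.8] TW [ 0.006 -0.011  1.634] rows 10.899439326376918
```

```bash
python3 -m jog '{"linear":[[-8,187,10],[-8,187,10],[-8,187,10],[-8,187,10],[-8,187,10],[-8,187,10],[-8,187,10],[-8,187,10],[-8,187,10],[-8,187,10],[-8,187,10],[-8,187,10]],"twist":[[0.006,-0.011,1.634],[0.006,-0.011,1.634],[0.006,-0.011,1.634],[0.006,-0.011,1.634],[0.006,-0.011,1.634],[0.006,-0.011,1.634],[0.006,-0.011,1.634],[0.006,-0.011,1.634],[0.006,-0.011,1.634],[0.006,-0.011,1.634],[0.006,-0.011,1.634],[0.006,-0.011,1.634]],"fingers":[0.4,0.4,0.4,0.4,0.4,0.4,0.4,0.4,0.4,0.4,0.4,0.4]}'
cat >> h.py <<'E'
def strip(ztop):
    """yaw of the strip on the held filter (top at ztop): axis of its long edges, world deg"""
    im,C=snap("wrist","strip_%d"%(ctrl.get_obs()['t']*100));h=cv2.cvtColor(im,cv2.COLOR_RGB2HSV)
    m=((h[...,1]<60)&(h[...,2]>170)).astype(np.uint8);m[:,:190]=0;m[:,345:]=0;m[:240]=0;m[340:]=0
    n,l,st,ce=cv2.connectedComponentsWithStats(m);i=1+np.argmax(st[1:,4]);print("strip px",ce[i],st[i])
    P=cast(C,np.argwhere(l==i)[:,::-1],ztop)[:,:2]*1e4
    (c,(w,hh),a)=cv2.minAreaRect(P.astype(np.float32));print("rect",np.array(c)/1e4,w/10,hh/10,"deg",a,a-90)
E
python3 - <<'E'
from h import *
go(.599,.212,.036,-1.1)
strip(.15-.036+.075)
E
```

```text
t: 15.35
tool_pos: [0.5972, 0.2114, 0.147]
tool_rot: [3.14, -0.03, -0.008]
contact_force: [-0.5, 0.3, -4.4]
opening: 0.0608
t 15.35 at [0.5972 0.2114 0.147 ] yaw -1.09 q6 0.24 LIN [  2.4  -0.8 111. ] TW [0.001 0.005 0.   ] rows 2.2212454272688005
strip px [297.9502 299.6078] [ 258  275   81   50 3493]
rect [0.6154 0.2117] 18.24787139892578 27.5516845703125 deg 85.06733703613281 -4.9326629638671875
```

```bash
ls pics
python3 - <<'E'
from h import *
import glob
C=cam("wrist")
for fn in ["pics/w5.png"]+glob.glob("pics/strip_*.png"):
    im=cv2.imread(fn)[:,:,::-1].copy();h=cv2.cvtColor(im,cv2.COLOR_RGB2HSV)
    m=((h[...,1]<60)&(h[...,2]>170));m[:,:190]=0;m[:,345:]=0;m[:240]=0;m[340:]=0
    cols=np.where(m.sum(0)>20)[0];cols=cols[4:-8]
    for k in (0,-1):
        v=[np.where(m[:,u])[0][k] for u in cols];P=cast(C,np.c_[cols,v],.189);e=np.polyfit(P[:,0],P[:,1],1);print(fn,"px slope deg",-np.degrees(np.arctan(np.polyfit(cols,v,1)[0])),"world",np.degrees(np.arctan(e[0])),"width rows",v[0],v[-1])
E
```

```text
scene0.png
side0.png
strip_1535.png
w1.png
w2.png
w3.png
w4.png
w5.png
w5c.png
w6.png
wrist0.png
pics/w5.png px slope deg 15.274041859992048 world 15.598598269464391 width rows 280 258
pics/w5.png px slope deg 0.43056241218920416 world -0.2653374164728009 width rows 325 324
pics/strip_1535.png px slope deg 7.292031079258889 world 6.719588699257347 width rows 276 253
pics/strip_1535.png px slope deg -3.4416149466282473 world -4.778438734896798 width rows 320 324
```

```bash
cat >> h.py <<'E'
def edges(fn,C,z):
    im=cv2.imread(fn)[:,:,::-1].copy();h=cv2.cvtColor(im,cv2.COLOR_RGB2HSV)
    m=((h[...,1]<60)&(h[...,2]>170)).astype(np.uint8);m[:,:190]=0;m[:,345:]=0;m[:240]=0;m[340:]=0
    n,l,st,ce=cv2.connectedComponentsWithStats(m);i=1+np.argmax(st[1:,4]);m=l==i
    x0,w=st[i,0],st[i,2];cols=np.arange(x0+6,x0+w-14)
    r=[]
    for k in (0,-1):
        v=np.array([np.where(m[:,u])[0][k] for u in cols]);P=cast(C,np.c_[cols,v],z)
        e=np.polyfit(P[:,0],P[:,1],1);r.append(np.degrees(np.arctan(e[0])))
    print(fn,st[i],"top/bottom edge deg",r,v[0])
E
python3 - <<'E'
from h import *
C=cam("wrist")
edges("pics/w5.png",C,.189);edges("pics/strip_1535.png",C,.189)
E
```

```text
pics/w5.png [ 260  279   79   47 3448] top/bottom edge deg [np.float64(-0.8193898516777008), np.float64(-0.33827452628311466)] 325
pics/strip_1535.png [ 258  275   81   50 3493] top/bottom edge deg [np.float64(-4.718776704334231), np.float64(-4.623082450450705)] 320
```

```bash
python3 -m jog '{"linear":[[2,0,40],[2,0,80],[2,0,100],[2,0,109],[2,0,111],[2,0,112],[2,0,112],[2,0,112],[2,0,112],[2,0,112]],"twist":[[0,0,-0.063],[0,0,-0.063],[0,0,-0.063],[0,0,-0.063],[0,0,-0.063],[0,0,-0.063],[0,0,-0.063],[0,0,-0.063],[0,0,-0.063],[0,0,-0.063]],"fingers":[0.4,0.4,0.4,0.4,0.4,0.4,0.4,0.6,0.8,0.95]}'
python3 -m jog '{"linear":[[0,0,0],[0,0,0],[0,0,-20],[0,0,-70],[0,0,-120],[0,0,-165],[0,0,-165]],"twist":[[0,0,0],[0,0,0],[0,0,0],[0,0,0],[0,0,0],[0,0,0],[0,0,0]],"fingers":[1,1,1,1,1,1,1]}'
python3 - <<'E'
from h import *
go(.424,.104,.2,50)
E
```

```text
t: 16.4
tool_pos: [0.6, 0.2115, 0.037]
tool_rot: [3.14, 0.073, -0.003]
contact_force: [-0.8, -0.1, 0.6]
opening: 0.0804
t: 17.1
tool_pos: [0.6049, 0.2127, 0.2124]
tool_rot: [-3.138, -0.073, -0.022]
contact_force: [1.2, 0.6, 0.5]
opening: 0.0853
t 17.1 at [0.6049 0.2127 0.2124] yaw 2.68 q6 0.18 LIN [-186.   100.1    9.5] TW [ 0.004 -0.014 -0.826] rows 5.509949156458764
```

```bash
python3 -m jog '{"linear":[[-186,106,9],[-186,106,9],[-186,106,9],[-186,106,9],[-186,106,9],[-186,106,9],[-186,106,9],[-186,106,9]],"twist":[[0.004,-0.014,-0.826],[0.004,-0.014,-0.826],[0.004,-0.014,-0.826],[0.004,-0.014,-0.826],[0.004,-0.014,-0.826],[0.004,-0.014,-0.826],[0.004,-0.014,-0.826],[0.004,-0.014,-0.826]],"fingers":[1,1,1,1,1,1,1,1]}'
python3 - <<'E'
from h import *
im,C=snap("wrist","w7");F=filters(im,C);print(F)
for f in F: go(f[0],f[1],.033,f[3])
E
```

```text
t: 17.9
tool_pos: [0.4244, 0.0981, 0.2006]
tool_rot: [-2.848, -1.325, -0.001]
contact_force: [0.8, 0.0, 0.7]
opening: 0.0851
[[  0.4258   0.0942  45.115   56.3452  15.571  247.4167 187.4167   0.9673]
 [  0.4331  -0.028  -31.3302 -58.5451  15.102  150.9167 276.4167   0.9825]]
t 17.95 at [0.4244 0.0982 0.2005] yaw 49.94 q6 -0.82 LIN [ -2.3   3.7 167.5] TW [-0.    -0.001 -0.112] rows 3.3517441518690805
t 17.95 at [0.4244 0.0982 0.2005] yaw 49.94 q6 -0.82 LIN [-91.1  87.9 167.5] TW [-0.001 -0.     1.893] rows 12.629289448441257
```

View pics/w7.png

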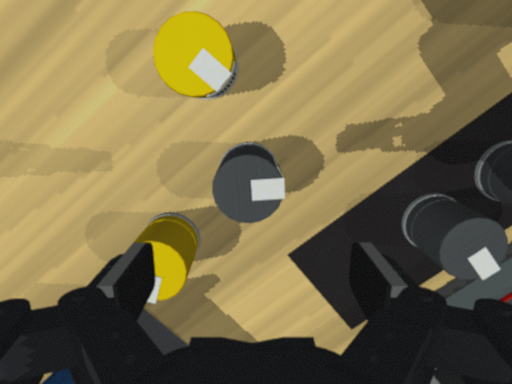

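C: top centre (248,188), strip (267,189), yaw about 52°. A and B stand on the mat, the yellow ones are clear of the fingers. Gripping C.

```bash
python3 -m jog '{"linear":[[-2,3,40],[-2,3,80],[-2,3,120],[-2,3,150],[-2,3,165],[-2,3,167],[-2,3,167],[-2,3,167],[-2,3,167],[-2,3,167],[-2,3,167],[-2,3,167]],"twist":[[0,0,-0.045],[0,0,-0.045],[0,0,-0.045],[0,0,-0.045],[0,0,-0.045],[0,0,-0.045],[0,0,-0.045],[0,0,-0.045],[0,0,-0.045],[0,0,-0.045],[0,0,-0.045],[0,0,-0.045]],"fingers":[1,1,1,1,1,1,1,0.4,0.4,0.4,0.4,0.4]}' 50
python3 -m jog '{"linear":[[0,0,0],[0,0,-20],[0,0,-60],[0,0,-100],[0,0,-120],[0,0,-120]],"twist":[[0,0,0],[0,0,0],[0,0,0],[0,0,0],[0,0,0],[0,0,0]],"fingers":[0.4,0.4,0.4,0.4,0.4,0.4]}'
python3 - <<'E'
from h import *
go(.597,.120,.15,-1.1)
E
```

```text
t: 19.15
tool_pos: [0.427, 0.0948, 0.0354]
tool_rot: [2.816, 1.389, 0.005]
contact_force: [-1.0, -0.4, 6.2]
opening: 0.0613
t: 19.75
tool_pos: [0.4285, 0.095, 0.1584]
tool_rot: [2.814, 1.388, 0.015]
contact_force: [0.2, -0.9, -4.4]
opening: 0.0611
t 19.75 at [0.4285 0.095  0.1584] yaw 52.52 q6 -0.87 LIN [122.4 118.5  10.1] TW [ 0.004 -0.01   0.936] rows 6.242488576061495
```

```bash
python3 -m jog '{"linear":[[122,118,10],[122,118,10],[122,118,10],[122,118,10],[122,118,10],[122,118,10],[122,118,10],[122,118,10],[122,118,10]],"twist":[[0.004,-0.01,0.936],[0.004,-0.01,0.936],[0.004,-0.01,0.936],[0.004,-0.01,0.936],[0.004,-0.01,0.936],[0.004,-0.01,0.936],[0.004,-0.01,0.936],[0.004,-0.01,0.936],[0.004,-0.01,0.936]],"fingers":[0.4,0.4,0.4,0.4,0.4,0.4,0.4,0.4,0.4]}'
python3 - <<'E'
from h import *
go(.597,.120,.036,-1.1)
snap("wrist","w8");edges("pics/w8.png",cam("wrist"),.189)
E
```

```text
t: 20.65
tool_pos: [0.595, 0.1199, 0.1475]
tool_rot: [3.141, -0.029, -0.007]
contact_force: [0.0, -0.3, -5.4]
opening: 0.0609
t 20.65 at [0.595  0.1199 0.1475] yaw -1.06 q6 0.09 LIN [  2.5  -0.1 111.5] TW [0.    0.004 0.001] rows 2.2296894032888286
pics/w8.png [ 260  276   79   47 3517] top/bottom edge deg [np.float64(-0.48245080082513664), np.float64(0.720634076656665)] 322
```

```bash
python3 -m jog '{"linear":[[2,0,40],[2,0,80],[2,0,100],[2,0,109],[2,0,111],[2,0,112],[2,0,112],[2,0,112],[2,0,112],[2,0,112]],"twist":[[0,0,0.02],[0,0,0.02],[0,0,0.02],[0,0,0.02],[0,0,0.02],[0,0,0.02],[0,0,0.02],[0,0,0.02],[0,0,0.02],[0,0,0.02]],"fingers":[0.4,0.4,0.4,0.4,0.4,0.4,0.4,0.6,0.8,0.95]}'
python3 -m jog '{"linear":[[0,0,0],[0,0,0],[0,0,-20],[0,0,-70],[0,0,-120],[0,0,-165],[0,0,-165]],"twist":[[0,0,0],[0,0,0],[0,0,0],[0,0,0],[0,0,0],[0,0,0],[0,0,0]],"fingers":[1,1,1,1,1,1,1]}'
python3 - <<'E'
from h import *
go(.58,.26,.36,-1.1)
E
```

```text
t: 21.7
tool_pos: [0.5984, 0.12, 0.0379]
tool_rot: [-3.141, 0.061, 0.0]
contact_force: [0.6, -0.2, 0.1]
opening: 0.0804
t: 22.4
tool_pos: [0.603, 0.1204, 0.2131]
tool_rot: [-3.139, 0.06, -0.025]
contact_force: [-0.4, -0.3, 0.3]
opening: 0.0857
t 22.4 at [0.603  0.1204 0.2131] yaw -2.21 q6 0.11 LIN [ -26.  -138.9 -147.1] TW [-0.002 -0.016 -0.019] rows 4.079266339201051
```

```bash
python3 -m jog '{"linear":[[-26,-139,-147],[-26,-139,-147],[-26,-139,-147],[-26,-139,-147],[-26,-139,-147],[-26,-139,-147],[-26,-139,-147]],"twist":[[-0.002,-0.016,-0.019],[-0.002,-0.016,-0.019],[-0.002,-0.016,-0.019],[-0.002,-0.016,-0.019],[-0.002,-0.016,-0.019],[-0.002,-0.016,-0.019],[-0.002,-0.016,-0.019]],"fingers":[1,1,1,1,1,1,1]}'
python3 - <<'E'
from h import *
im,C=snap("wrist","w9");print(filters(im,C))
E
```

```text
t: 23.1
tool_pos: [0.5797, 0.2593, 0.3578]
tool_rot: [3.14, -0.031, -0.004]
contact_force: [-1.1, -0.0, 0.1]
opening: 0.0853
[[  0.5967   0.1472 -63.3435  21.7566  25.7969 264.9167 234.4167   0.9098]
 [  0.5987   0.2187 -20.1243   6.1071  19.198  265.9167 184.9167   1.1103]
 [  0.6001   0.3078 -17.4042   0.5331  16.2909 266.4167 116.9167   0.9883]]
```

View pics/w9.png

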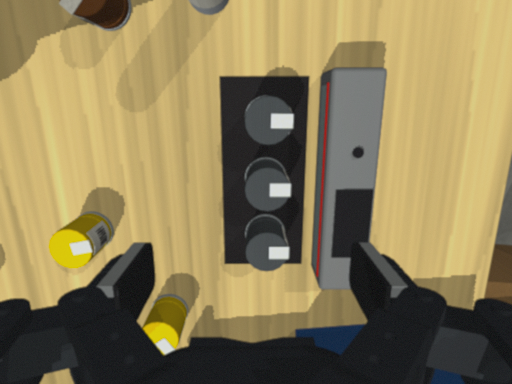

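All three stand on the mat with strips at (282,121), (280,190) and (278,253), pointing to the window. I hold for over 3 s and then check the angles.

```bash
for i in 1 2 3 4; do python3 -m jog '{"linear":[[0,0,0],[0,0,0],[0,0,0],[0,0,0],[0,0,0],[0,0,0],[0,0,0],[0,0,0],[0,0,0],[0,0,0],[0,0,0],[0,0,0]],"twist":[[0,0,0],[0,0,0],[0,0,0],[0,0,0],[0,0,0],[0,0,0],[0,0,0],[0,0,0],[0,0,0],[0,0,0],[0,0,0],[0,0,0]],"fingers":[1,1,1,1,1,1,1,1,1,1,1,1]}' >/dev/null; done
cat >> h.py <<'E'
def mat(name):
    im,C=snap("wrist",name);h=cv2.cvtColor(im,cv2.COLOR_RGB2HSV)
    m=((h[...,1]<50)&(h[...,2]>170)).astype(np.uint8)
    n,l,st,ce=cv2.connectedComponentsWithStats(m)
    for i in range(1,n):
        if not 60<st[i,4]<900: continue
        p=cast(C,[ce[i]],.075)[0]
        P=cast(C,np.argwhere(l==i)[:,::-1],.075)[:,:2]*1e3;c,(w,hh),a=cv2.minAreaRect(P.astype(np.float32))
        print("strip",ce[i],p[:2],"size",w,hh,"deg",a, a-90)
    print("t",ctrl.get_obs()['t'])
E
python3 -c "
from h import *
mat('w10')
a=cv2.imread('pics/w9.png');b=cv2.imread('pics/w10.png');print(cv2.absdiff(a,b)[60:280,200:330].max(), (cv2.absdiff(a,b)[60:280,200:330]>60).sum())"
```

```text
strip [282.1433 119.9844] [0.6195 0.303 ] size 17.398988723754883 27.857778549194336 deg 88.79106903076172 -1.2089309692382812
strip [280.0706 189.0855] [0.6171 0.2122] size 16.70691680908203 27.209232330322266 deg 88.85111236572266 -1.1488876342773438
strip [ 80.8727 247.0455] [0.335  0.1328] size 27.743629455566406 17.51459312438965 deg 8.958809852600098 -81.0411901473999
strip [278.9644 252.4267] [0.6157 0.119 ] size 17.104774475097656 25.8695011138916 deg 88.90325164794922 -1.0967483520507812
strip [164.8333 345.9333] [ 0.4387 -0.0365] size 17.299774169921875 24.785818099975586 deg 36.160770416259766 -53.839229583740234
t 28.0
70 3
```

```bash
python3 -c "
from h import *
go(.599,.119,.14,-1.1)
snap('scene','s2')"
```

```text
t 28.0 at [0.5796 0.2589 0.357 ] yaw -1.18 q6 0.32 LIN [ 23.1 139.1 217.1] TW [ 0.002  0.004 -0.001] rows 5.1776645646372375
```

View pics/s2.png

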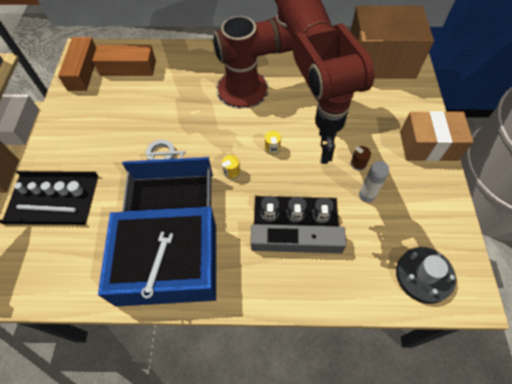

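Drawer is fully open: panel top runs from (125,166) to (210,158), interior is empty, and the three filters are on the mat with labels to the scanner. Picking C.

```bash
python3 -m jog '{"linear":[[23,139,60],[23,139,60],[23,139,60],[23,139,120],[23,139,217],[23,139,217],[23,139,217],[23,139,217],[23,139,217]],"twist":[[0.002,0.004,0],[0.002,0.004,0],[0.002,0.004,0],[0.002,0.004,0],[0.002,0.004,0],[0.002,0.004,0],[0.002,0.004,0],[0.002,0.004,0],[0.002,0.004,0]],"fingers":[1,1,1,1,1,1,1,1,1]}'
python3 - <<'E'
from h import *
go(.599,.119,.035,-1.1)
C=cam("scene");print(cast(C,[(125,160),(209,157)],.136), cast(C,[(128,195),(212,187)],.09))
t=np.radians(4.2);H=np.array([.4245,-.246]);ex=np.array([np.cos(t),np.sin(t)]);ey=np.array([-ex[1],ex[0]])
O=H+.135*ex;print(O)
for y in (-.09,0,.09): print(O+.004*ex+y*ey)
E
```

```text
t: 28.95
tool_pos: [0.6009, 0.1194, 0.1435]
tool_rot: [-3.141, 0.032, -0.008]
contact_force: [-0.5, 0.2, 1.1]
opening: 0.0855
t 28.95 at [0.6009 0.1194 0.1435] yaw -1.16 q6 0.09 LIN [ -2.5   0.5 108.5] TW [-0.001 -0.005 -0.001] rows 2.1705890613506
[[ 0.4657 -0.3827  0.136 ]
 [ 0.4513 -0.0931  0.136 ]] [[ 0.578  -0.366   0.09  ]
 [ 0.5444 -0.0812  0.09  ]]
[ 0.5591 -0.2361]
[ 0.5697 -0.3256]
[ 0.5631 -0.2358]
[ 0.5565 -0.1461]
```

```bash
python3 -m jog '{"linear":[[-2,0,40],[-2,0,80],[-2,0,106],[-2,0,108],[-2,0,108],[-2,0,108],[-2,0,108],[-2,0,108],[-2,0,108],[-2,0,108],[-2,0,108],[-2,0,108]],"twist":[[0,-0.005,0],[0,-0.005,0],[0,-0.005,0],[0,-0.005,0],[0,-0.005,0],[0,-0.005,0],[0,-0.005,0],[0,-0.005,0],[0,-0.005,0],[0,-0.005,0],[0,-0.005,0],[0,-0.005,0]],"fingers":[1,1,1,1,1,0.4,0.4,0.4,0.4,0.4,0.4,0.4]}' 50
python3 -m jog '{"linear":[[0,0,0],[0,0,-20],[0,0,-60],[0,0,-110],[0,0,-160],[0,0,-190],[0,0,-190]],"twist":[[0,0,0],[0,0,0],[0,0,0],[0,0,0],[0,0,0],[0,0,0],[0,0,0]],"fingers":[0.4,0.4,0.4,0.4,0.4,0.4,0.4]}'
python3 - <<'E'
from h import *
go(.569,-.321,.22,4.2)
E
```

```text
t: 30.15
tool_pos: [0.6015, 0.1198, 0.0391]
tool_rot: [-3.14, 0.032, -0.007]
contact_force: [-2.1, 0.7, 6.5]
opening: 0.061
t: 30.85
tool_pos: [0.6038, 0.1198, 0.2361]
tool_rot: [-3.139, 0.032, -0.026]
contact_force: [-0.0, -0.5, -3.7]
opening: 0.0609
t 30.85 at [0.6038 0.1198 0.2361] yaw -1.16 q6 0.09 LIN [-26.1 441.4  14.6] TW [-0.002 -0.017 -0.094] rows 8.84897522953312
```

```bash
python3 -m jog '{"linear":[[-26,441,12],[-26,441,12],[-26,441,12],[-26,441,12],[-26,441,12],[-26,441,12],[-26,441,12],[-26,441,12],[-26,441,12],[-26,441,12],[-26,441,12],[-26,441,12]],"twist":[[-0.002,-0.017,-0.094],[-0.002,-0.017,-0.094],[-0.002,-0.017,-0.094],[-0.002,-0.017,-0.094],[-0.002,-0.017,-0.094],[-0.002,-0.017,-0.094],[-0.002,-0.017,-0.094],[-0.002,-0.017,-0.094],[-0.002,-0.017,-0.094],[-0.002,-0.017,-0.094],[-0.002,-0.017,-0.094],[-0.002,-0.017,-0.094]],"fingers":[0.4,0.4,0.4,0.4,0.4,0.4,0.4,0.4,0.4,0.4,0.4,0.4]}'
python3 - <<'E'
from h import *
go(.569,-.321,.071,4.2)
im,C=snap("wrist","w11")
E
```

```text
t: 32.05
tool_pos: [0.5684, -0.3192, 0.2199]
tool_rot: [-3.137, -0.117, 0.005]
contact_force: [0.0, 0.3, -5.2]
opening: 0.0608
t 32.05 at [ 0.5684 -0.3192  0.2199] yaw 4.26 q6 -0.7 LIN [  0.9   2.2 148.9] TW [-0.002  0.003  0.001] rows 2.9788501760857184
```

View pics/w11.png

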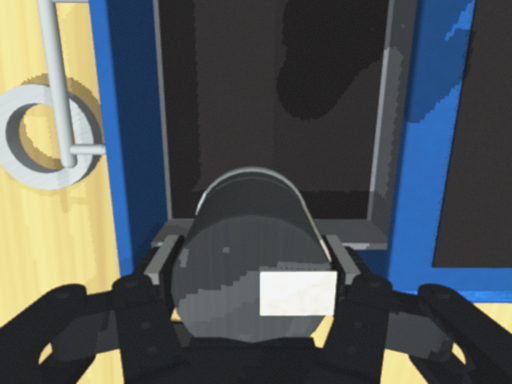

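Run:
```python
from h import *
C=cam("wrist")
print(cast(C,[(180,219),(375,221)],.03),cast(C,[(165,245),(380,247),(170,219),(372,219)],.09),cast(C,[(163,50),(388,50)],.03),cast(C,[(105,50),(400,80)],.136))
```

```text
[[ 0.4964 -0.3789  0.03  ]
 [ 0.7072 -0.3653  0.03  ]] [[ 0.4956 -0.3821  0.09  ]
 [ 0.6906 -0.3693  0.09  ]
 [ 0.5    -0.3567  0.09  ]
 [ 0.6788 -0.3431  0.09  ]] [[ 0.4775 -0.2102  0.03  ]
 [ 0.6896 -0.1944  0.03  ]] [[ 0.4681 -0.2261  0.136 ]
 [ 0.6615 -0.2301  0.136 ]]
```

Inner side wall is measured at y ≈ −0.372 beside the filter, as computed, leaving about 20 mm. Front panel and handle are on the left, cabinet edge on the right. Lowering.

```bash
python3 -m jog '{"linear":[[1,2,40],[1,2,80],[1,2,120],[1,2,140],[1,2,146],[1,2,149],[1,2,149],[1,2,149],[1,2,149]],"twist":[[0,0.003,0],[0,0.003,0],[0,0.003,0],[0,0.003,0],[0,0.003,0],[0,0.003,0],[0,0.003,0],[0,0.003,0],[0,0.003,0]],"fingers":[0.4,0.4,0.4,0.4,0.4,0.4,0.4,0.4,0.4]}'
```

```text
t: 33.0
tool_pos: [0.5707, -0.3213, 0.0738]
tool_rot: [3.139, 0.118, 0.005]
contact_force: [1.2, -0.3, -4.8]
opening: 0.0605
```

```bash
python3 -m jog '{"linear":[[0,0,2],[0,0,4],[0,0,5],[0,0,5],[0,0,5],[0,0,5],[0,0,5],[0,0,5]],"twist":[[0,0,0],[0,0,0],[0,0,0],[0,0,0],[0,0,0],[0,0,0],[0,0,0],[0,0,0]],"fingers":[0.4,0.4,0.4,0.4,0.6,0.8,0.95,0.95]}'
python3 -m jog '{"linear":[[0,0,0],[0,0,-20],[0,0,-60],[0,0,-110],[0,0,-160],[0,0,-170],[0,0,-170]],"twist":[[0,0,0],[0,0,0],[0,0,0],[0,0,0],[0,0,0],[0,0,0],[0,0,0]],"fingers":[0.95,0.95,1,1,1,1,1]}'
python3 - <<'E'
from h import *
go(.58,.2,.3,-1.1)
E
```

```text
t: 33.8
tool_pos: [0.5711, -0.3217, 0.0693]
tool_rot: [3.138, 0.118, 0.007]
contact_force: [0.3, 0.6, -0.1]
opening: 0.0813
t: 34.5
tool_pos: [0.5717, -0.3225, 0.2435]
tool_rot: [3.134, 0.118, 0.016]
contact_force: [1.0, -0.9, -0.8]
opening: 0.0856
t 34.5 at [ 0.5717 -0.3225  0.2435] yaw 4.31 q6 -0.7 LIN [  48.1 -520.1  -59.1] TW [ 0.005 -0.01   0.094] rows 10.512844065370723
```

```bash
python3 -m jog '{"linear":[[48,-520,-59],[48,-520,-59],[48,-520,-59],[48,-520,-59],[48,-520,-59],[48,-520,-59],[48,-520,-59],[48,-520,-59],[48,-520,-59],[48,-520,-59],[48,-520,-59],[48,-520,-59]],"twist":[[0.005,-0.01,0.094],[0.005,-0.01,0.094],[0.005,-0.01,0.094],[0.005,-0.01,0.094],[0.005,-0.01,0.094],[0.005,-0.01,0.094],[0.005,-0.01,0.094],[0.005,-0.01,0.094],[0.005,-0.01,0.094],[0.005,-0.01,0.094],[0.005,-0.01,0.094],[0.005,-0.01,0.094]],"fingers":[1,1,1,1,1,1,1,1,1,1,1,1]}'
python3 - <<'E'
from h import *
mat("w12");go(.599,.212,.035,-1.1)
E
```

```text
t: 35.7
tool_pos: [0.5787, 0.203, 0.2969]
tool_rot: [3.141, -0.022, -0.006]
contact_force: [0.8, 0.0, -0.7]
opening: 0.0853
strip [288.8686  69.423 ] [0.6196 0.3027] size 17.84430503845215 28.098983764648438 deg 86.80494689941406 -3.1950531005859375
strip [285.7724 155.8184] [0.6176 0.2116] size 18.096445083618164 28.070226669311523 deg 89.1920166015625 -0.8079833984375
strip [ 48.0338 224.9077] [0.3349 0.1324] size 28.115087509155273 17.54790496826172 deg 9.801667213439941 -80.19833278656006
t 35.75
t 35.75 at [0.5789 0.2011 0.2969] yaw -0.91 q6 0.23 LIN [ 21.  -11.7 261.7] TW [0.002 0.004 0.003] rows 5.257001529701483
```

Unmoved. Picking B.

```bash
python3 -m jog '{"linear":[[21,-11,40],[21,-11,90],[21,-11,140],[21,-11,180],[21,-11,220],[21,-11,255],[21,-11,260],[21,-11,260],[21,-11,260]],"twist":[[0.002,0.004,0.003],[0.002,0.004,0.003],[0.002,0.004,0.003],[0.002,0.004,0.003],[0.002,0.004,0.003],[0.002,0.004,0.003],[0.002,0.004,0.003],[0.002,0.004,0.003],[0.002,0.004,0.003]],"fingers":[1,1,1,1,1,1,1,1,1]}'
python3 -m jog '{"linear":[[0,0,0],[0,0,0],[0,0,0],[0,0,0],[0,0,0],[0,0,0],[0,0,-20],[0,0,-60],[0,0,-110],[0,0,-160],[0,0,-190],[0,0,-190]],"twist":[[0,0,0],[0,0,0],[0,0,0],[0,0,0],[0,0,0],[0,0,0],[0,0,0],[0,0,0],[0,0,0],[0,0,0],[0,0,0],[0,0,0]],"fingers":[0.4,0.4,0.4,0.4,0.4,0.4,0.4,0.4,0.4,0.4,0.4,0.4]}' 50
python3 - <<'E'
from h import *
go(.563,-.236,.22,4.2)
E
```

```text
t: 36.65
tool_pos: [0.6004, 0.211, 0.0386]
tool_rot: [-3.141, 0.031, -0.004]
contact_force: [1.2, 0.9, 0.2]
opening: 0.0851
t: 37.85
tool_pos: [0.6028, 0.2116, 0.2358]
tool_rot: [-3.138, 0.03, -0.023]
contact_force: [0.7, 1.7, -3.6]
opening: 0.0609
t 37.85 at [0.6028 0.2116 0.2358] yaw -1.11 q6 0.24 LIN [-31.3 448.4  13.7] TW [-0.003 -0.015 -0.093] rows 8.993322688032215
```

```bash
python3 -m jog '{"linear":[[-31,448,12],[-31,448,12],[-31,448,12],[-31,448,12],[-31,448,12],[-31,448,12],[-31,448,12],[-31,448,12],[-31,448,12],[-31,448,12],[-31,448,12],[-31,448,12]],"twist":[[-0.003,-0.015,-0.093],[-0.003,-0.015,-0.093],[-0.003,-0.015,-0.093],[-0.003,-0.015,-0.093],[-0.003,-0.015,-0.093],[-0.003,-0.015,-0.093],[-0.003,-0.015,-0.093],[-0.003,-0.015,-0.093],[-0.003,-0.015,-0.093],[-0.003,-0.015,-0.093],[-0.003,-0.015,-0.093],[-0.003,-0.015,-0.093]],"fingers":[0.4,0.4,0.4,0.4,0.4,0.4,0.4,0.4,0.4,0.4,0.4,0.4]}'
python3 - <<'E'
from h import *
go(.563,-.236,.069,4.2)
E
```

```text
t: 39.05
tool_pos: [0.5624, -0.2344, 0.2191]
tool_rot: [-3.137, -0.116, 0.005]
contact_force: [0.6, 1.0, -5.0]
opening: 0.061
t 39.05 at [ 0.5624 -0.2344  0.2191] yaw 4.25 q6 -0.59 LIN [  0.9   2.  150.1] TW [-0.003  0.003  0.001] rows 3.0030963488317544
```

```bash
python3 -m jog '{"linear":[[1,2,40],[1,2,80],[1,2,120],[1,2,140],[1,2,147],[1,2,150],[1,2,152],[1,2,152],[1,2,152],[1,2,152],[1,2,152],[1,2,152]],"twist":[[0,0.003,0],[0,0.003,0],[0,0.003,0],[0,0.003,0],[0,0.003,0],[0,0.003,0],[0,0.003,0],[0,0.003,0],[0,0.003,0],[0,0.003,0],[0,0.003,0],[0,0.003,0]],"fingers":[0.4,0.4,0.4,0.4,0.4,0.4,0.4,0.4,0.6,0.8,0.95,0.95]}'
python3 -m jog '{"linear":[[0,0,0],[0,0,-20],[0,0,-60],[0,0,-110],[0,0,-160],[0,0,-170],[0,0,-170]],"twist":[[0,0,0],[0,0,0],[0,0,0],[0,0,0],[0,0,0],[0,0,0],[0,0,0]],"fingers":[0.95,0.95,1,1,1,1,1]}'
python3 - <<'E'
from h import *
go(.58,.27,.3,-1.1)
E
```

```text
t: 40.25
tool_pos: [0.5634, -0.2355, 0.0675]
tool_rot: [-3.137, -0.118, -0.0]
contact_force: [0.0, -1.2, -0.2]
opening: 0.0813
t: 40.95
tool_pos: [0.5648, -0.2367, 0.2409]
tool_rot: [3.138, 0.118, 0.008]
contact_force: [-1.0, 0.0, 0.0]
opening: 0.0855
t 40.95 at [ 0.5648 -0.2367  0.2409] yaw 4.3 q6 -0.59 LIN [  53.5 -504.   -59.6] TW [ 0.001 -0.005  0.094] rows 10.20736956880885
```

```bash
python3 -m jog '{"linear":[[53,-504,-59],[53,-504,-59],[53,-504,-59],[53,-504,-59],[53,-504,-59],[53,-504,-59],[53,-504,-59],[53,-504,-59],[53,-504,-59],[53,-504,-59],[53,-504,-59],[53,-504,-59]],"twist":[[0.001,-0.005,0.094],[0.001,-0.005,0.094],[0.001,-0.005,0.094],[0.001,-0.005,0.094],[0.001,-0.005,0.094],[0.001,-0.005,0.094],[0.001,-0.005,0.094],[0.001,-0.005,0.094],[0.001,-0.005,0.094],[0.001,-0.005,0.094],[0.001,-0.005,0.094],[0.001,-0.005,0.094]],"fingers":[1,1,1,1,1,1,1,1,1,1,1,1]}'
python3 - <<'E'
from h import *
mat("w13");go(.601,.303,.035,-1.1)
E
```

```text
t: 42.15
tool_pos: [0.5785, 0.2711, 0.2964]
tool_rot: [3.139, -0.025, -0.006]
contact_force: [1.0, 0.2, 0.5]
opening: 0.0851
strip [288.0603 134.9791] [0.6197 0.3025] size 17.46475601196289 28.347623825073242 deg 89.05500030517578 -0.9449996948242188
strip [ 58.0634 276.3451] [0.335  0.1324] size 28.13103485107422 17.519594192504883 deg 8.948094367980957 -81.05190563201904
t 42.2
t 42.2 at [0.5788 0.2697 0.2966] yaw -1.03 q6 0.34 LIN [ 22.5 -34.4 261.5] TW [0.002 0.003 0.001] rows 5.293448191189355
```

```bash
python3 -m jog '{"linear":[[22,-33,40],[22,-33,90],[22,-33,140],[22,-33,180],[22,-33,220],[22,-33,255],[22,-33,260],[22,-33,260],[22,-33,260]],"twist":[[0.002,0.003,0],[0.002,0.003,0],[0.002,0.003,0],[0.002,0.003,0],[0.002,0.003,0],[0.002,0.003,0],[0.002,0.003,0],[0.002,0.003,0],[0.002,0.003,0]],"fingers":[1,1,1,1,1,1,1,1,1]}'
python3 -m jog '{"linear":[[0,0,0],[0,0,0],[0,0,0],[0,0,0],[0,0,0],[0,0,0],[0,0,-20],[0,0,-60],[0,0,-110],[0,0,-160],[0,0,-190],[0,0,-190]],"twist":[[0,0,0],[0,0,0],[0,0,0],[0,0,0],[0,0,0],[0,0,0],[0,0,0],[0,0,0],[0,0,0],[0,0,0],[0,0,0],[0,0,0]],"fingers":[0.4,0.4,0.4,0.4,0.4,0.4,0.4,0.4,0.4,0.4,0.4,0.4]}' 50
python3 - <<'E'
from h import *
go(.557,-.151,.24,4.2)
E
```

```text
t: 43.1
tool_pos: [0.6022, 0.3012, 0.0388]
tool_rot: [-3.141, 0.03, -0.004]
contact_force: [-0.4, -0.6, 0.3]
opening: 0.0855
t: 44.3
tool_pos: [0.6045, 0.3023, 0.2366]
tool_rot: [-3.136, 0.03, -0.023]
contact_force: [1.5, 0.3, -3.5]
opening: 0.0607
t 44.3 at [0.6045 0.3023 0.2366] yaw -1.08 q6 0.37 LIN [-38.8 454.1  -6.3] TW [-0.004 -0.015 -0.092] rows 9.11579522196638
```

```bash
python3 -m jog '{"linear":[[-39,454,-6],[-39,454,-6],[-39,454,-6],[-39,454,-6],[-39,454,-6],[-39,454,-6],[-39,454,-6],[-39,454,-6],[-39,454,-6],[-39,454,-6],[-39,454,-6],[-39,454,-6]],"twist":[[-0.004,-0.015,-0.092],[-0.004,-0.015,-0.092],[-0.004,-0.015,-0.092],[-0.004,-0.015,-0.092],[-0.004,-0.015,-0.092],[-0.004,-0.015,-0.092],[-0.004,-0.015,-0.092],[-0.004,-0.015,-0.092],[-0.004,-0.015,-0.092],[-0.004,-0.015,-0.092],[-0.004,-0.015,-0.092],[-0.004,-0.015,-0.092]],"fingers":[0.4,0.4,0.4,0.4,0.4,0.4,0.4,0.4,0.4,0.4,0.4,0.4]}'
python3 - <<'E'
from h import *
go(.557,-.151,.069,4.2)
E
```

```text
t: 45.5
tool_pos: [0.5561, -0.1498, 0.2375]
tool_rot: [-3.137, -0.116, 0.005]
contact_force: [-0.1, -0.1, -4.1]
opening: 0.0606
t 45.5 at [ 0.5561 -0.1498  0.2375] yaw 4.22 q6 -0.47 LIN [  1.2   1.7 168.5] TW [-0.003  0.003  0.   ] rows 3.3709410066775014
```

```bash
python3 -m jog '{"linear":[[1,2,40],[1,2,80],[1,2,120],[1,2,150],[1,2,165],[1,2,168],[1,2,170],[1,2,170],[1,2,170],[1,2,170],[1,2,170],[1,2,170]],"twist":[[0,0.003,0],[0,0.003,0],[0,0.003,0],[0,0.003,0],[0,0.003,0],[0,0.003,0],[0,0.003,0],[0,0.003,0],[0,0.003,0],[0,0.003,0],[0,0.003,0],[0,0.003,0]],"fingers":[0.4,0.4,0.4,0.4,0.4,0.4,0.4,0.4,0.6,0.8,0.95,0.95]}'
python3 -m jog '{"linear":[[0,0,0],[0,0,-20],[0,0,-60],[0,0,-110],[0,0,-160],[0,0,-190],[0,0,-190]],"twist":[[0,0,0],[0,0,0],[0,0,0],[0,0,0],[0,0,0],[0,0,0],[0,0,0]],"fingers":[0.95,0.95,1,1,1,1,1]}'
python3 - <<'E'
from h import *
go(.45,-.17,.3,4.2)
E
```

```text
t: 46.7
tool_pos: [0.5572, -0.1509, 0.0679]
tool_rot: [-3.137, -0.117, -0.001]
contact_force: [-0.9, 0.2, -0.2]
opening: 0.0809
t: 47.4
tool_pos: [0.5597, -0.1525, 0.2651]
tool_rot: [3.137, 0.117, 0.018]
contact_force: [0.2, 0.4, -0.0]
opening: 0.0853
t 47.4 at [ 0.5597 -0.1525  0.2651] yaw 4.27 q6 -0.47 LIN [-110.3    9.4  -36.1] TW [ 0.003 -0.011  0.001] rows 2.3286582660810162
```

```bash
python3 -m jog '{"linear":[[-110,9,-36],[-110,9,-36],[-110,9,-36],[-110,9,-36],[-110,9,-36],[-110,9,-36]],"twist":[[0.003,-0.011,0],[0.003,-0.011,0],[0.003,-0.011,0],[0.003,-0.011,0],[0.003,-0.011,0],[0.003,-0.011,0]],"fingers":[0.3,0.3,0.3,0.3,0.3,0.3]}'
python3 - <<'E'
from h import *
snap("wrist","w14");go(.4255,-.246,.2,4.3)
E
```

```text
t: 48.0
tool_pos: [0.4505, -0.1692, 0.2983]
tool_rot: [-3.138, -0.118, 0.003]
contact_force: [0.3, -0.2, -0.0]
opening: 0.0256
t 48.05 at [ 0.4506 -0.1692  0.2984] yaw 4.31 q6 -0.59 LIN [-30.6  74.8  98.4] TW [-0.001  0.002  0.   ] rows 2.546547538535472
```

View pics/w14.png

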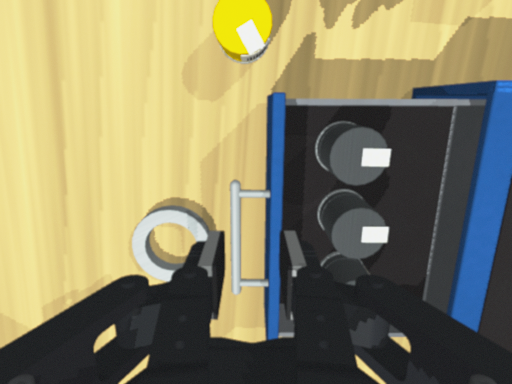

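All three stand in the drawer, tops at (358,155), (357,232) and the third partly behind the finger at (345,275). The handle bar is at column 235, rows 182–292.

```bash
python3 - <<'E'
from h import *
P=cast(cam("wrist"),[(235.5,184),(236.5,290)],.119);print(P,P.mean(0))
E
python3 -m jog '{"linear":[[-31,75,98],[-31,75,98],[-31,75,98],[-31,75,98],[-31,75,98],[-31,75,98]],"twist":[[0,0.002,0],[0,0.002,0],[0,0.002,0],[0,0.002,0],[0,0.002,0],[0,0.002,0]],"fingers":[0.3,0.3,0.3,0.3,0.3,0.3]}'
python3 - <<'E'
from h import *
go(.4245,-.246,.102,4.3)
im,C=snap("wrist","w15");h=cv2.cvtColor(im,cv2.COLOR_RGB2HSV)
for v in (130,170,210):
    m=np.where((h[v,225:290,1]<60)&(h[v,225:290,2]>110))[0]+225;print(v,m.min() if len(m) else None,m.max() if len(m) else None)
E
```

```text
[[ 0.4362 -0.1829  0.119 ]
 [ 0.4448 -0.3043  0.119 ]] [ 0.4405 -0.2436  0.119 ]
t: 48.65
tool_pos: [0.4263, -0.246, 0.2019]
tool_rot: [-3.139, -0.12, -0.003]
contact_force: [0.0, 0.0, -0.6]
opening: 0.0258
t 48.65 at [ 0.4263 -0.246   0.2019] yaw 4.37 q6 -0.75 LIN [-2.  -0.2 99.9] TW [-0.    -0.002  0.001] rows 1.9978988967316733
130 262 281
170 262 276
210 261 275
```

The bar is about 12 mm further in than when I released it, so the drawer slid slightly when let go. I shift +11 mm, then grip and push.

```bash
python3 -m jog '{"linear":[[11,0,0],[11,0,40],[11,0,80],[11,0,99],[11,0,99],[11,0,99],[11,0,99],[11,0,99],[11,0,99]],"twist":[[0,0,0],[0,0,0],[0,0,0],[0,0,0],[0,0,0],[0,0,0],[0,0,0],[0,0,0],[0,0,0]],"fingers":[0.3,0.3,0.3,0.3,0.3,0,0,0,0]}' 40
```

```text
t: 49.6
tool_pos: [0.4388, -0.2454, 0.1048]
tool_rot: [3.138, 0.12, 0.009]
contact_force: [1.6, 2.6, 0.4]
opening: 0.0093
```

```bash
python3 -m jog '{"linear":[[2,0,0],[6,0,0],[12,0,0],[20,0,0],[29,0,0],[39,0,0],[49,0,0],[59,0,0],[68,0,0],[76,0,0],[82,0,0],[85,0,0]],"twist":[[0,0,0],[0,0,0],[0,0,0],[0,0,0],[0,0,0],[0,0,0],[0,0,0],[0,0,0],[0,0,0],[0,0,0],[0,0,0],[0,0,0]],"fingers":[0,0,0,0,0,0,0,0,0,0,0,0]}' 50
python3 -m jog '{"linear":[[2,0,0],[6,0,0],[12,0,0],[20,0,0],[29,0,0],[39,0,0],[49,0,0],[58,0,0],[66,0,0],[72,0,0],[76,0,0],[78,0,0]],"twist":[[0,0,0],[0,0,0],[0,0,0],[0,0,0],[0,0,0],[0,0,0],[0,0,0],[0,0,0],[0,0,0],[0,0,0],[0,0,0],[0,0,0]],"fingers":[0,0,0,0,0,0,0,0,0,0,0,0]}' 50
```

```text
t: 50.8
tool_pos: [0.524, -0.2393, 0.1049]
tool_rot: [3.137, 0.12, 0.008]
contact_force: [-2.8, -5.8, -6.4]
opening: 0.0089
t: 52.0
tool_pos: [0.6024, -0.2338, 0.1049]
tool_rot: [3.136, 0.12, 0.008]
contact_force: [-1.7, -5.3, -6.7]
opening: 0.0093
```

```bash
python3 -m jog '{"linear":[[2,0,0],[5,0,0],[8,0,0],[11,0,0],[13,0,0],[15,0,0],[15,0,0],[15,0,0]],"twist":[[0,0,0],[0,0,0],[0,0,0],[0,0,0],[0,0,0],[0,0,0],[0,0,0],[0,0,0]],"fingers":[0,0,0,0,0,0,0,0]}'
```

```text
t: 52.8
tool_pos: [0.6143, -0.2329, 0.1049]
tool_rot: [3.137, 0.12, -0.005]
contact_force: [-12.7, -4.9, 1.2]
opening: 0.0091
```

```bash
python3 -m jog '{"linear":[[0,0,0],[0,0,0],[0,0,0],[0,0,-10],[0,0,-40],[0,0,-80],[0,0,-120],[0,0,-120]],"twist":[[0,0,0],[0,0,0],[0,0,0],[0,0,0],[0,0,0],[0,0,0],[0,0,0],[0,0,0]],"fingers":[0.22,0.22,0.22,0.22,0.22,0.22,0.22,0.22]}'
python3 - <<'E'
from h import *
im,C=snap("wrist","w16");h=cv2.cvtColor(im,cv2.COLOR_RGB2HSV)
for v in (140,150,170,210):
    m=np.where((h[v,225:290,1]<60)&(h[v,225:290,2]>110))[0]+225
    if len(m): print(v,m.min(),m.max(),cast(C,[((m.min()+m.max())/2,v)],.119))
go(.5,-.14,.36,0)
E
```

```text
t: 53.6
tool_pos: [0.6185, -0.234, 0.235]
tool_rot: [3.13, 0.121, 0.016]
contact_force: [0.7, 0.5, 1.0]
opening: 0.019
140 238 251 [[ 0.6127 -0.1967  0.119 ]]
150 238 251 [[ 0.6132 -0.2045  0.119 ]]
170 239 251 [[ 0.6148 -0.2207  0.119 ]]
210 239 251 [[ 0.6172 -0.2546  0.119 ]]
t 53.65 at [ 0.6173 -0.2334  0.2313] yaw 4.42 q6 -0.55 LIN [-109.  -101.2 -130. ] TW [ 0.007 -0.006  0.077] rows 3.9512826899656277
```

View pics/w16.png

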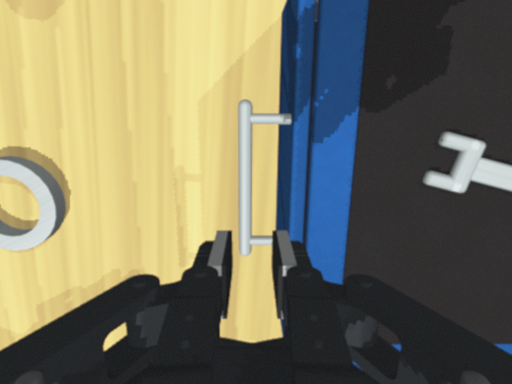

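Drawer shut: the bar is at column 245, x ≈ 0.6155 at mid-bar, where it was when shut at the start. I back off to the first viewpoint for a pixel comparison.

```bash
python3 -m jog '{"linear":[[-30,-20,-130],[-109,-101,-130],[-109,-101,-130],[-109,-101,-130],[-109,-101,-130],[-109,-101,-130],[-109,-101,-130],[-109,-101,-130]],"twist":[[0.007,-0.006,0.077],[0.007,-0.006,0.077],[0.007,-0.006,0.077],[0.007,-0.006,0.077],[0.007,-0.006,0.077],[0.007,-0.006,0.077],[0.007,-0.006,0.077],[0.007,-0.006,0.077]],"fingers":[0.3,0.3,0.3,0.3,0.3,0.3,0.3,0.3]}'
python3 - <<'E'
from h import *
im,C=snap("wrist","w17");C1=cam("wrist",{'tool_pos':np.array([.5026,-.1364,.3613]),'tool_rot':R.from_matrix(np.array([[1,.0054,0],[.0054,-1,0],[0,0,-1]])).as_rotvec()})
for n,CC in (("w1",C1),("w17",C)):
    a=cv2.imread(f"pics/{n}.png");h=cv2.cvtColor(a,cv2.COLOR_BGR2HSV);pts=[]
    for v in range(205,262):
        m=np.where((h[v,325:362,1]<60)&(h[v,325:362,2]>95))[0]
        if len(m)>2: pts.append((325+m.mean(),v))
    P=cast(CC,pts,.119);k=np.polyfit(P[:,1],P[:,0],1);print(n,"bar x at y=-.2315:",np.polyval(k,-.2315))
s,_=snap("scene","s3");a=cv2.imread("pics/scene0.png")[:,:,::-1];d=cv2.absdiff(a,s).max(2)
for nm,(u,v,w,hh) in dict(ring=(140,135,42,35),can=(358,155,32,50),cab=(98,190,125,115),scanner=(248,190,102,65),yel=(220,150,22,30)).items(): print(nm,(d[v:v+hh,u:u+w]>50).sum())
cv2.imwrite("pics/s3c.png",cv2.resize(s[90:310,60:420,::-1],None,fx=2,fy=2))
E
```

```text
t: 54.45
tool_pos: [0.5001, -0.1407, 0.3574]
tool_rot: [-3.14, 0.001, 0.006]
contact_force: [0.1, 0.2, -0.7]
opening: 0.0258
w1 bar x at y=-.2315: 0.616454390749624
w17 bar x at y=-.2315: 0.616047049162987
ring 797
can 31
cab 0
scanner 288
yel 149
```

View pics/s3c.png

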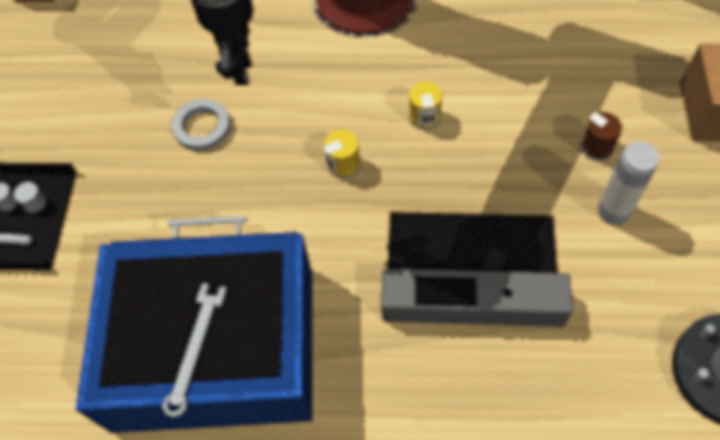

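The scene shows the drawer shut (cabinet region pixel-identical to the start), the mat empty, ring at (161,152) and can unmoved. Handing in.

```bash
python3 -c "
from station import ctrl
print(ctrl.finish_job(), ctrl.get_obs()['t'])"
```

```text
the job is handed in; nothing more can be done
the job is handed in; nothing more can be done
```

I booked in all three filters and handed the job in at about 55 s of the 210 s. They stood on the mat facing the scanner, and they are now upright inside the shut drawer.

- **Scanning:** the three filters stood released on the mat for more than 5 s. Their strips measured -1.2°, -1.1° and -1.1° against the scanner's -1.1°, and they had not moved when I looked again.
- **Drawer:** in the last view before closing, two filters were clearly upright; the third looked upright but was partly hidden by a finger. I could not see inside once the drawer was shut. It closed against its stop with 12.7 N. The handle sits within 0.5 mm of its starting place, and the cabinet in the scene picture matches the first picture exactly.
- **Left alone:** the ring is at the same pixels as before. The spray can, the yellow look-alikes and the brown one look unmoved. The picture comparison did show differences around the ring, scanner and yellow filter. I put these down to the arm's shadow and did not check further.
- **Disagreement:** the open drawer slid in about 12 mm when I let go of the handle. I saw this before closing and corrected the grip for it.

I viewed 15 pictures, one over the budget.

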